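Empty the offcut tray and hold it over its stand

TASK

Lift the scoop tray off its stand by its arch handle with all five offcuts aboard, and tip it over the grey scrap bin until every offcut lies in the bin. Then bring the empty tray back and hold it level and still straight over the middle of its stand, about 12 cm above it, so that I can brush the stand clean: finish while still holding the tray there, and leave the pot, the glue bottle and the tape measure where they stand.

Things in the scene. Friction and masses are not known exactly. Their poses are not given: they have to be found in the camera images.
- tray: plywood scoop tray, 180 (x) by 140 (y) mm, 0.18-0.35 kg, origin at the centre of its underside, z up. Floor 5 mm thick; 6 mm walls, tops 35 mm above the underside, on the +x end and both y sides; the -x end is an open mouth with no lip: the load slides out there when tipped mouth-down far enough (friction varies). Starts level on the stand, mouth roughly towards the robot
- tray_bar (a point): centre of the tray's arch handle, a straight bar along the tray's y over its middle: 14 mm thick (tray x), 24 mm tall, centre 79 mm above the tray's underside (x = y = 0), 128 mm clear between its end posts (30 mm wide); open space before, behind and above it. Same axes as the tray
- stand: low riser of white board fixed to the bench, top 200 (x) by 160 (y) mm, its top face 60 mm above the bench; origin at the bench under its centre. It is on the robot's left or right
- bin: grey plastic scrap bin fixed to the bench, open on top, 210 by 210 mm outside, 100 mm tall, walls and floor 6 mm; origin at the centre of its underside, z up. It is on the other side from the stand
- block_a: offcut of white board, 36 x 26 x 20 mm high, 20 g, lying loose in the tray at the start; origin at the centre of its underside
- block_b: offcut of white board, same as block_a, lying loose in the tray at the start; origin at the centre of its underside
- plug_a: dark wooden plug, a cylinder 24 mm across and 20 mm high, standing, 20 g, lying loose in the tray at the start; origin at the centre of its underside
- plug_b: wooden plug, same as plug_a, lying loose in the tray at the start; origin at the centre of its underside
- wedge: stepped offcut of white board, 30 x 30 mm, 12 mm high on one half and 22 mm on the other, 20 g, lying loose in the tray at the start; origin at the centre of its underside
- pot: bystander: dark steel pencil pot, 76 mm across the rim, 100 mm tall, standing loose on the bench beyond the work; origin at the centre of its underside
- glue: bystander: white glue bottle with black cap, 60 mm across, 170 mm tall, standing loose on the bench beyond the work; origin at the centre of its underside
- tape: bystander: black tape measure, 70 x 45 mm, 65 mm tall, standing loose on the bench between the stand and the bin; origin at the centre of its underside
Things that resemble listed ones, but are neither listed nor needed, are in the scene too. There is more than one size of the tray; the job needs the largest.

How it is judged (in metres and radians):
On the way, in this order (a step that is already met when the one before it is completed fails the run):
1. the tray is lifted at least 15 mm clear of its stand with all five offcuts in it (height (world z) of tray above 0.075 m and contact force between tray and the fingers above 0.5 N and contact force between tray and stand below 0.1 N and x of block_a in the frame of tray between -0.095 and 0.095 m and y of block_a in the frame of tray between -0.07 and 0.07 m and z of block_a in the frame of tray between 0 and 0.04 m and x of block_b in the frame of tray between -0.095 and 0.095 m and y of block_b in the frame of tray between -0.07 and 0.07 m and z of block_b in the frame of tray between 0 and 0.04 m and x of plug_a in the frame of tray between -0.095 and 0.095 m and y of plug_a in the frame of tray between -0.07 and 0.07 m and z of plug_a in the frame of tray between 0 and 0.04 m and x of plug_b in the frame of tray between -0.095 and 0.095 m and y of plug_b in the frame of tray between -0.07 and 0.07 m and z of plug_b in the frame of tray between 0 and 0.04 m and x of wedge in the frame of tray between -0.095 and 0.095 m and y of wedge in the frame of tray between -0.07 and 0.07 m and z of wedge in the frame of tray between 0 and 0.04 m), for 0.1 s.
2. the tray is tipped (more than 14 degrees) at the bin (angle between tray's own z axis and vertical above 0.25 rad and horizontal distance between tray and bin below 0.28 m).
3. all five offcuts are in the bin (x of block_a in the frame of bin between -0.105 and 0.105 m and y of block_a in the frame of bin between -0.105 and 0.105 m and height (world z) of each of block_a, block_b, plug_a, plug_b, wedge below 0.1 m and x of block_b in the frame of bin between -0.105 and 0.105 m and y of block_b in the frame of bin between -0.105 and 0.105 m and x of plug_a in the frame of bin between -0.105 and 0.105 m and y of plug_a in the frame of bin between -0.105 and 0.105 m and x of plug_b in the frame of bin between -0.105 and 0.105 m and y of plug_b in the frame of bin between -0.105 and 0.105 m and x of wedge in the frame of bin between -0.105 and 0.105 m and y of wedge in the frame of bin between -0.105 and 0.105 m), for 0.2 s.
At the end, for the whole second after the job is handed in: The gripper still holds the tray, its underside 80 to 170 mm above the stand's top, its centre within 30 mm of the stand's centre seen from above, level within 0.1 rad and still (under 20 mm/s and 0.1 rad/s), touching neither stand nor bin; all five offcuts lie inside the bin, below its rim (all of step 3 and z of tray in the frame of stand between 0.14 and 0.23 m and horizontal distance between tray and stand below 0.03 m and angle between tray's own z axis and vertical below 0.1 rad and linear speed of tray below 0.02 m/s and angular speed of tray below 0.1 rad/s and contact force between tray and the fingers above 0.5 N and contact force between tray and stand below 0.1 N and contact force between tray and bin below 0.1 N); the arm keeps its last pose, push and grip.
It fails at once if the pot is pushed more than 25 mm or knocked over (distance of pot from where it was at the start of the episode above 0.025 m or angle between pot's own z axis and vertical above 0.5 rad).
It fails at once if the glue bottle is pushed more than 25 mm or knocked over (distance of glue from where it was at the start of the episode above 0.025 m or angle between glue's own z axis and vertical above 0.5 rad).
It fails at once if the tape measure is pushed more than 25 mm or knocked over (distance of tape from where it was at the start of the episode above 0.025 m or angle between tape's own z axis and vertical above 0.5 rad).
It also fails if it takes over 54 s, if anything falls off the work surface, if the arm or the gripper's body presses on something with over 40 N, if the wrist force passes 120 N, or if a joint passes its speed limit or range.

ROBOT

A 7-joint arm with a two-finger parallel gripper is mounted at the origin on the work surface. World frame = base frame: x ahead of the robot, y to its left, z up, the work surface at z = 0. Lengths are in mm, angles in degrees, forces in N, time in s.
With the tool pointing down it reaches from about 350 to 900 mm from the base axis. Payload 7.2 kg.
Tool frame: the origin (TCP) lies between the finger pads; the fingertips stand 17 mm ahead of it and the grasp point (between the pads) lies 2 mm behind it; z points along the fingers, y is the direction in which the jaws open and shut (so a half turn about z gives the same grasp; the last joint's range is limited). The gripper opens to 85 mm and grips with 20 to 120 N. Pads are 22 mm wide; open, the fingers measure 114 mm over their backs; the gripper's body (76 mm by 85 mm) begins 54 mm behind the grasp point. The pads swing forward as they close: fully open they stand 13 mm farther back than shut.
Start: joints at [61.238, 23.554, -0.728, 91.456, 0.321, 64.991, -4.71], TCP at [262.69, -567.118, 210.097] pointing down, gripper open.
Joint ranges: [-169.25, 169.25], [-16.82, 113.86], [-84.01, 82.57], [7.8, 145.47], [-59.2, 239.2], [7.22, 106.19], [-163.78, 163.78]. Speed limits (degrees/s): [136.94, 136.94, 172.46, 172.46, 180, 180, 180].

INTERFACE

Orientations are given as a 3x3 rotation matrix whose columns are the frame's x, y, z axes.
In Python, from workcell import status, imaging, order, spot_in gives the robot as it stands. The module is installed in compiled form; this text tells all that it offers.
- The arm moves only by the tool move_arm, never from a script. Its argument "plan" is a list of rows, each a list of 7 numbers: the turn, a rotation vector about the world's x, y, z in degrees, then the shift along the world's x, y, z in mm, then the opening in per cent of the stroke, from 0 (shut) to 100 (fully open). A call has 1 to 12 rows; each row shifts and turns the commanded pose from where the row before left it; what a row does not reach is not made up. A row lasts 1/10 s, in which the tool goes at most 50 mm and 8.59 degrees, less where a joint would pass 70% of its speed; a pose out of reach is approached as far as the arm can. A call is refused whole if a number of a shift passes 50 or a number of a turn 8.59, either way. A call with a gripper value outside its range is refused whole. The fingers move at their own pace and stop on an object; "grip_force" is the grip in N (left out, the last holds). Time passes only in rows, so rows that do not move let the fingers close. It gives the time, the measured TCP pose, the force and the opening at its end, in the units of the state.
- status.get_state(): the state, without advancing time (a new reading comes with each control period).
- imaging.get_image(name): name is "side" or "top" or "wrist"; returns a dict with "color" (400x640x3 uint8, red, green, blue), "K" (3x3 intrinsics, pixels), "R" (3x3) and "t" (3): a world point X has camera coordinates R X + t; the wrist camera has in their place "tool_from_camera" (4x4, takes a point from camera to tool coordinates, whose origin is the TCP and whose axes are the flange's). Camera axes: x right, y down, z forward; pixel columns grow to the right and rows downward; lengths in mm; the calibration is good to about 2 mm. A picture is of the moment at which its call begins: read the wrist's pose just before it. There is no depth.
- order.sign_off(): hands the job in, once; it reports no verdict.
Trained networks look in a picture, given as the dict that the camera call returned (one of the last four; its "shot" number tells which), for a name from the list of things; names that differ only in an ending like _2 or _b are one class to them, and where a whole thing is asked for, a point or a joint stands for the part that bears it (a point fixed in the world has none). Each returns a list of dicts, best first, with "score" (0 to 1); they miss things now and then, are a little off and sometimes report something else, mostly with a low value. They report only what shows in the picture. A call takes as long as a camera call. They do not tell look-alikes from the thing itself.
- spot_in(query, picture): "at" ([x, y, z] in mm, in world coordinates, good to about 4 mm: the middle of the surface that is visible of it).
The state is a dict: "clock": time; "joint_positions": joint angles; "joint_vel": joint speeds; "joint_efforts": joint torques, N m; "tool_pos": TCP position; "tcp_rot": TCP orientation; "ft_force": force on the tool from outside, world axes, zero at the start; "wrist_torque": the same for the moment, N m; "opening": opening from 0.0 (shut) to 1.0 (fully open).
Only numpy, scipy, OpenCV 4.12 (cv2) and the standard library are available. Lean on these libraries where they do the work, as an engineer would, in place of code of your own. Each camera call takes 0.05 s, during which the arm holds its last target.

## Working session

There is one attempt and no reset: what is moved stays moved. The work goes in short steps, Python scripts to look and compute and a tool call to move; the robot and the scene stay as the last step left them, time stands still between calls to the robot, and variables do not carry over. Pictures are saved under pics/ and viewed, and the job is handed in when it is done.

Besides the shell and the picture viewer there is one more tool, called after "Request:" as a command line: name --pt "numbers of a row" for each row, then --argument value for the rest. move_arm: Moves the arm, as the interface text tells. Its arguments: {"type":"object","properties":{"plan":{"type":"array","items":{"type":"array","items":{"type":"number"}}},"grip_force":{"type":"number"}},"required":["plan"]}

```bash
mkdir -p pics
python3 - <<'E'
from workcell import status, imaging, order, spot_in
import cv2
s=status.get_state()
for k in s: print(k,s[k])
for n in ["top","side"]:
    im=imaging.get_image(n)
    cv2.imwrite(f"pics/{n}0.png",im["color"][:,:,::-1])
    print(n,im["K"],im["R"],im["t"],im["shot"])
    for q in ["tray","tray_bar","stand","bin","block_a","plug_a","wedge","pot","glue","tape"]:
        print(q,[(round(d["score"],2),[round(float(v)) for v in d["at"]]) for d in spot_in(q,im)])
E
```

```text
clock 0.0
joint_positions [61.23899453 23.60089071 -0.72816794 91.50553394  0.31894642 64.99042056
 -4.71016888]
joint_vel [-0.04576145 -0.04541076  0.00358687  0.01836899  0.02530609 -0.06872436
  0.037432  ]
joint_efforts [ 8.14884861e-04 -6.00630569e+01  6.82287812e-01 -2.99412847e+01
  1.36923601e-02  1.04242578e-02 -4.29745046e-05]
tool_pos [ 262.42393915 -566.63495694  209.23300122]
tcp_rot [[ 9.07385926e-01  4.20297728e-01 -7.75242001e-04]
 [ 4.20298433e-01 -9.07384752e-01  1.46248075e-03]
 [-8.87654353e-05 -1.65286745e-03 -9.99998630e-01]]
ft_force [-0.31110402  0.27467313 -0.03975885]
wrist_torque [0.00017723 0.05401948 0.00982441]
opening 1.000812200155139
top [[423.77693558   0.         318.24061656]
 [  0.         423.77693558 198.91167194]
 [  0.           0.           1.        ]] [[ 0.00477592 -0.99993189  0.01064951]
 [-0.99753766 -0.00550911 -0.0699162 ]
 [ 0.06997011 -0.01028937 -0.99749602]] [ -95.71578335  611.7300165  1068.21488949] 1
tray [(0.89, [565, -251, 62]), (0.76, [528, -483, 4]), (0.62, [792, -300, 4])]
tray_bar [(0.97, [566, -250, 65]), (0.63, [526, -47
[... 412 characters left out ...]
593679]
 [  0.           0.           1.        ]] [[ 0.89838157 -0.4390887   0.01056764]
 [-0.2749274  -0.58094333 -0.76610689]
 [ 0.34252808  0.68535098 -0.6426263 ]] [-555.19294914  181.3266121   919.78477912] 2
tray [(0.92, [794, -299, 11]), (0.86, [558, -251, 82]), (0.65, [522, -468, 5])]
tray_bar [(0.96, [557, -251, 76]), (0.71, [794, -300, 11]), (0.7, [528, -472, 9])]
stand [(0.77, [515, -305, 55])]
bin [(0.56, [706, 214, 90])]
block_a [(0.65, [596, -296, 90]), (0.48, [627, -238, 86])]
plug_a [(0.67, [529, -274, 87]), (0.44, [556, -200, 86])]
wedge [(0.79, [514, -236, 77])]
pot [(0.74, [558, -202, 84]), (0.72, [746, 64, 73])]
glue [(0.94, [768, -91, 91])]
tape [(0.6, [558, -252, 83])]
```

View pics/top0.png

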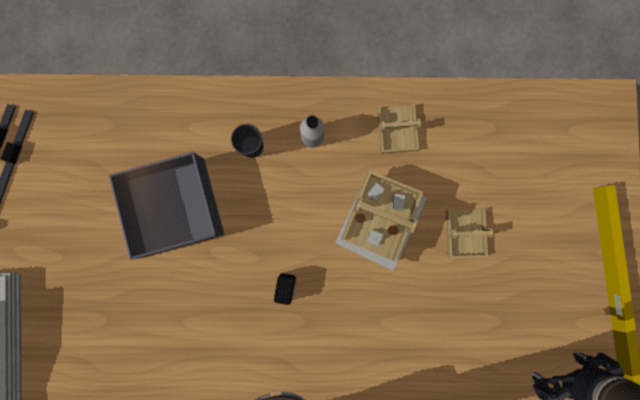

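View pics/side0.png

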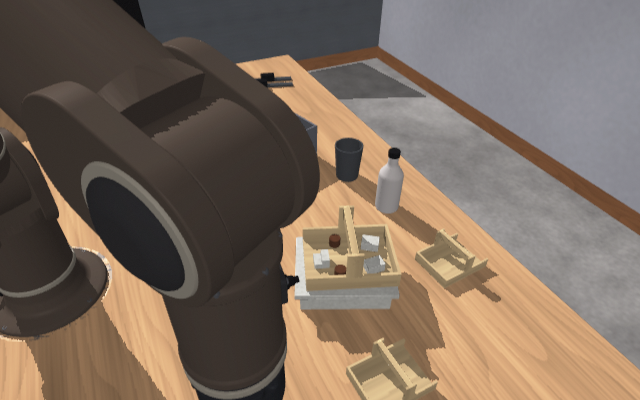

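The top view shows the large tray on the white stand at about (382,220). Its +x wall is at upper right, from (368,173) to (424,192). The bin is at about (167,205), and there are two smaller decoy trays on the bench. I'll zoom in.

Run:
```python
import cv2
a=cv2.imread("pics/top0.png"); b=cv2.imread("pics/side0.png")
cv2.imwrite("pics/topc.png",cv2.resize(a[160:280,320:440],None,fx=5,fy=5,interpolation=cv2.INTER_CUBIC))
cv2.imwrite("pics/sidec.png",cv2.resize(b[195:315,285:415],None,fx=5,fy=5,interpolation=cv2.INTER_CUBIC)[:600])
cv2.imwrite("pics/binc.png",cv2.resize(a[140:270,90:240],None,fx=4,fy=4,interpolation=cv2.INTER_CUBIC))
```

```text
(no output)
```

View pics/topc.png

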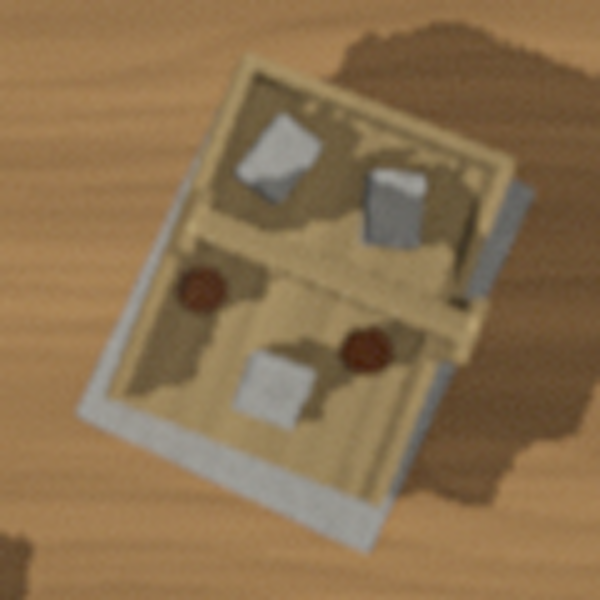

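View pics/sidec.png

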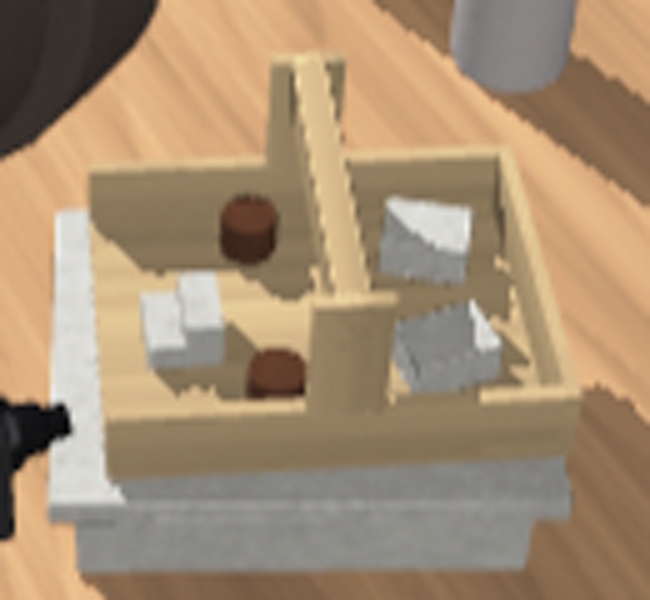

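View pics/binc.png

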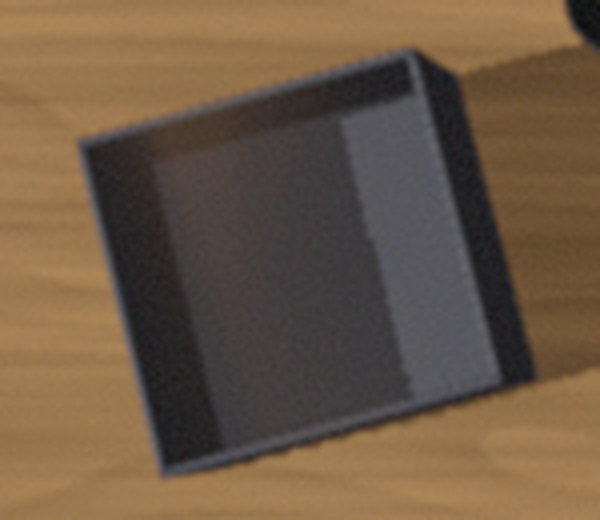

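```bash
cat > h.py <<'E'
import numpy as np
K1=np.array([[423.77693558,0,318.24061656],[0,423.77693558,198.91167194],[0,0,1]])
R1=np.array([[0.00477592,-0.99993189,0.01064951],[-0.99753766,-0.00550911,-0.0699162],[0.06997011,-0.01028937,-0.99749602]]);t1=np.array([-95.71578335,611.7300165,1068.21488949])
K2=np.array([[444.65024652,0,316.58123923],[0,444.65024652,201.95593679],[0,0,1]])
R2=np.array([[0.89838157,-0.4390887,0.01056764],[-0.2749274,-0.58094333,-0.76610689],[0.34252808,0.68535098,-0.6426263]]);t2=np.array([-555.19294914,181.3266121,919.78477912])
T=(K1,R1,t1);S=(K2,R2,t2)
def ray(c,p):
    K,R,t=c; d=R.T@np.linalg.solve(K,[p[0],p[1],1]); return -R.T@t,d/np.linalg.norm(d)
def atz(c,p,z):
    o,d=ray(c,p); return o+d*(z-o[2])/d[2]
def tri(a,b):
    o,d=ray(T,a);q,e=ray(S,b)
    s=np.linalg.lstsq(np.c_[d,-e],q-o,rcond=None)[0]
    A=o+s[0]*d;B=q+s[1]*e
    return (A+B)/2,np.linalg.norm(A-B)
tc=lambda u,v:((u+.5)/5-.5+320,(v+.5)/5-.5+160)
sc=lambda u,v:((u+.5)/5-.5+285,(v+.5)/5-.5+195)
bc=lambda u,v:((u+.5)/4-.5+90,(v+.5)/4-.5+140)
E
python3 - <<'E'
from h import *
np.set_printoptions(precision=1,suppress=True)
print("bar far top c",tri(tc(205,217),sc(310,60)))
print("bar near top c",tri(tc(477,320),sc(357,298)))
print("wall +x+y",tri(tc(250,57),sc(507,150)), atz(T,tc(250,57),95))
print("wall +x-y",tri(tc(515,158),sc(578,392)), atz(T,tc(515,158),95))
L=atz(T,tc(193,225),151);Rr=atz(T,tc(479,330),151);print("bar @151",L,Rr,(L+Rr)/2,np.linalg.norm(L-Rr))
print("wall mouth +y top", tri(tc(108,400),sc(90,170)))
for n,p in dict(fl=(78,412),fr=(370,552),rr=(535,187)).items(): print("stand",n,atz(T,tc(*p),60))
print(tri(tc(78,412),sc(55,212)),tri(tc(370,552),sc(48,503)))
for p in [(80,142),(415,50),(535,380),(163,473),(500,385)]: print("bin100",atz(T,bc(*p),100), atz(T,bc(*p),0))
E
```

```text
bar far top c (array([ 593.4, -186.7,  153.1]), np.float64(1.9204570426970748))
bar near top c (array([ 546.3, -309. ,  152.9]), np.float64(4.5112578421661835))
wall +x+y (array([ 675.3, -215.5,   95.1]), np.float64(0.02331456797004137)) [ 675.3 -215.5   95. ]
wall +x-y (array([ 626.1, -342.1,   96.9]), np.float64(1.9803083995042225)) [ 627.1 -343.1   95. ]
bar @151 [ 590.7 -181.9  151. ] [ 543.8 -311.4  151. ] [ 567.3 -246.6  151. ] 137.701146003943
wall mouth +y top (array([ 511. , -147.6,   92.2]), np.float64(1.9823583126410032))
stand fl [ 503.3 -134.5   60. ]
stand fr [ 435.4 -278.3   60. ]
stand rr [ 615.8 -362.    60. ]
(array([ 502.3, -134.1,   59.2]), np.float64(1.998015663965763)) (array([ 435.1, -277.8,   61.6]), np.float64(1.0205459907386438))
bin100 [660.9 406.  100. ] [673.2 454.3   0. ]
bin100 [717.6 208.3 100. ] [735.6 237.    0. ]
bin100 [520.7 132.5 100. ] [519.2 153.7   0. ]
bin100 [465.2 349.8 100. ] [458.2 392.5   0. ]
bin100 [517.7 153.1 100. ] [515.9 176.3   0. ]
```

The measurements are consistent:

| Item | Position (mm) | Yaw | Check |
|---|---|---|---|
| Tray | ≈ (567, -246) | ≈ -21° | bar top z ≈ 152, expected 151 |
| Stand | ≈ (559, -248) | ≈ -25° | top z ≈ 60 |
| Bin | ≈ (591, 280) | ≈ 15° | – |

Next I'll move above the bar and look with the wrist camera.

Request:
move_arm --pt "0 0 2 10 11 5 100" --pt "0 0 3 20 21 5 100" --pt "0 0 3 20 21 5 100" --pt "0 0 3 20 21 5 100" --pt "0 0 3 20 21 5 100" --pt "0 0 3 20 21 5 100" --pt "0 0 3 20 21 5 100" --pt "0 0 3 20 21 5 100" --pt "0 0 3 20 21 5 100" --pt "0 0 3 20 21 5 100" --pt "0 0 3 20 21 5 100" --pt "0 0 3 20 21 5 100"

```text
clock: 2.3
tool_pos: [493.9, -322.9, 270.9]
tcp_rot: [[0.498, 0.867, 0.001], [0.867, -0.498, -0.0], [0.0, 0.001, -1.0]]
ft_force: [0.4, -0.7, -0.3]
opening: 1.0
```

Request:
move_arm --pt "0 0 3 20 21 0 100" --pt "0 0 3 20 21 0 100" --pt "0 0 3 20 21 0 100" --pt "0 0 2 15 16 0 100" --pt "0 0 0 0 0 0 100" --pt "0 0 0 0 0 0 100"

```text
clock: 2.9
tool_pos: [567.8, -245.6, 270.1]
tcp_rot: [[0.327, 0.945, -0.0], [0.945, -0.327, -0.0], [-0.0, -0.0, -1.0]]
ft_force: [-0.6, -0.0, 0.1]
opening: 1.001
```

Run:
```python
from workcell import status, imaging, spot_in
import cv2
import numpy as np
np.set_printoptions(precision=3,suppress=True)
s=status.get_state();print(s["tool_pos"],s["tcp_rot"],s["joint_positions"],s["clock"])
im=imaging.get_image("wrist");cv2.imwrite("pics/w1.png",im["color"][:,:,::-1])
print(im["K"],im["tool_from_camera"])
for q in ["tray_bar","stand","wedge"]:
        print(q,[(round(d["score"],2),[round(float(v)) for v in d["at"]]) for d in spot_in(q,im)])
im=imaging.get_image("side");cv2.imwrite("pics/s1.png",im["color"][:,:,::-1])
```

```text
[ 567.756 -245.62   270.11 ] [[ 0.327  0.945 -0.   ]
 [ 0.945 -0.327 -0.   ]
 [-0.    -0.    -1.   ]] [ 32.436  21.829 -18.681  86.751   7.19   72.614  -6.226] 2.9
[[357.868   0.    322.421]
 [  0.    357.868 203.388]
 [  0.      0.      1.   ]] [[   0.001   -0.961   -0.278   69.798]
 [   1.       0.001   -0.       0.583]
 [   0.      -0.278    0.961 -164.297]
 [   0.       0.       0.       1.   ]]
tray_bar [(0.95, [794, -302, 4]), (0.68, [564, -244, 62]), (0.66, [531, -475, 0])]
stand [(0.74, [489, -201, 59])]
wedge [(0.9, [518, -227, 84])]
```

View pics/w1.png

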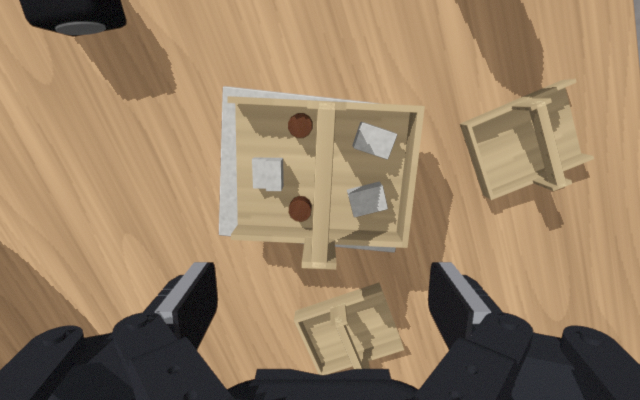

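The wrist view shows the bar running from (326,104) to (319,266), and all five offcuts are in the tray. Next I compute the bar position and yaw from these pixels.

```bash
cat >> h.py <<'E'
Kw=np.array([[357.868,0,322.421],[0,357.868,203.388],[0,0,1]])
TC=np.array([[0.001,-0.961,-0.278,69.798],[1,0.001,0,0.583],[0,-0.278,0.961,-164.297],[0,0,0,1]])
def watz(p,z,pos,R):
    d=R@(TC[:3,:3]@np.linalg.solve(Kw,[p[0],p[1],1])); o=np.array(pos)+R@TC[:3,3]
    return o+d*(z-o[2])/d[2]
E
python3 - <<'E'
from h import *; import cv2
np.set_printoptions(precision=1,suppress=True)
pos=[567.756,-245.62,270.11];R=np.array([[.327,.945,0],[.945,-.327,0],[0,0,-1]])
f=lambda u,v,z=151:watz((u,v),z,pos,R)
A=f(326,103);B=f(318.5,265);d=A-B
print(A,B,(A+B)/2,np.linalg.norm(d),np.degrees(np.arctan2(-d[0],d[1])))
C=f(423,107,95);D=f(408,247,95);d=C-D;print(C,D,np.linalg.norm(d),np.degrees(np.arctan2(-d[0],d[1])))
C=f(221,235,60);D=f(224,88,60);d=D-C;print(C,D,np.linalg.norm(d),np.degrees(np.arctan2(-d[0],d[1])))
a=cv2.imread("pics/w1.png");cv2.imwrite("pics/w1c.png",cv2.resize(a[80:280,210:430],None,fx=3,fy=3,interpolation=cv2.INTER_CUBIC))
E
```

```text
[ 592.9 -182.9  151. ] [ 543.  -308.8  151. ] [ 567.9 -245.9  151. ] 135.46986271891637 -21.625056260398768
[ 676.  -215.8   95. ] [ 626.6 -345.1   95. ] 138.4381067837084 -20.912471543914165
[ 436.6 -280.    60. ] [ 502.1 -137.1   60. ] 157.18604775011045 -24.619018338935817
```

View pics/w1c.png

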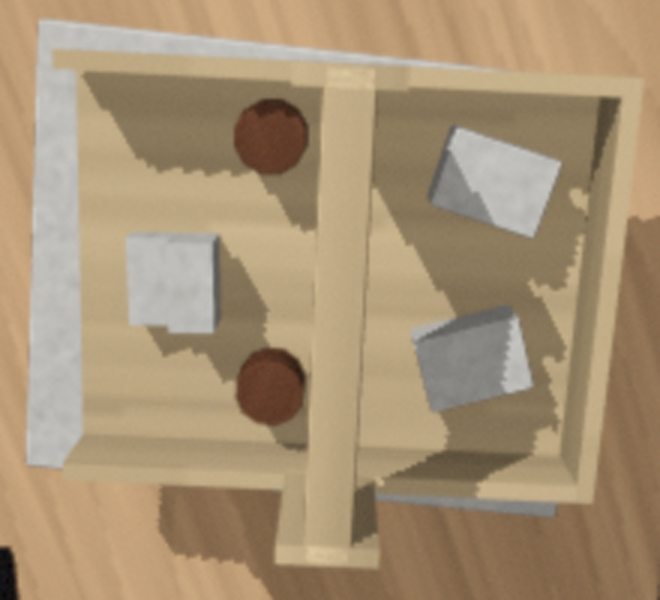

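The wrist estimate agrees with the fixed cameras: bar centre (568, -246), yaw -21.3°, and I need about -2° more turn. Now I descend and grip.

Request:
move_arm --pt "0 0 -1.1 0 0 -15 100" --pt "0 0 -1.1 0 0 -20 100" --pt "0 0 0 0 0 -20 100" --pt "0 0 0 0 0 -20 100" --pt "0 0 0 0 0 -20 100" --pt "0 0 0 0 0 -15 100" --pt "0 0 0 0 0 -12 100" --pt "0 0 0 0 0 -10 100" --pt "0 0 0 0 0 0 100" --pt "0 0 0 0 0 0 60" --pt "0 0 0 0 0 0 40" --grip_force 60

```text
clock: 4.25
tool_pos: [568.3, -246.3, 139.0]
tcp_rot: [[0.364, 0.931, 0.001], [0.931, -0.364, -0.001], [0.0, 0.002, -1.0]]
ft_force: [0.6, 0.1, -0.0]
opening: 0.695
```

Run:
```python
from workcell import status, imaging
import cv2
im=imaging.get_image("wrist");cv2.imwrite("pics/w2.png",im["color"][:,:,::-1])
im=imaging.get_image("side");cv2.imwrite("pics/s2.png",im["color"][:,:,::-1])
print(status.get_state()["opening"])
```

```text
0.5178129459408415
```

View pics/w2.png

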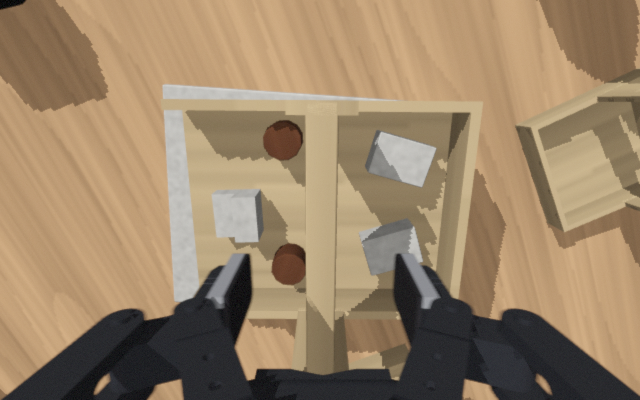

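The jaws straddle the bar, which sits at column 320 with the fingers at 240 and 400. Now I close.

Request:
move_arm --pt "0 0 0 0 0 0 25" --pt "0 0 0 0 0 0 10" --pt "0 0 0 0 0 0 0" --pt "0 0 0 0 0 0 0" --pt "0 0 0 0 0 0 0" --pt "0 0 0 0 0 0 0" --pt "0 0 0 0 0 0 0" --pt "0 0 0 0 0 0 0" --grip_force 70

```text
clock: 5.15
tool_pos: [567.7, -246.1, 138.1]
tcp_rot: [[0.364, 0.931, -0.0], [0.931, -0.364, 0.0], [-0.0, -0.0, -1.0]]
ft_force: [0.1, 0.3, 0.2]
opening: 0.002
```

Request:
move_arm --pt "0 0 0 0 0 5 0" --pt "0 0 0 0 0 8 0" --pt "0 0 0 0 0 10 0" --pt "0 0 0 0 0 10 0" --pt "0 0 0 0 0 10 0" --pt "0 0 0 0 0 5 0" --pt "0 0 0 0 0 2 0" --pt "0 0 0 0 0 0 0" --pt "0 0 0 0 0 0 0"

```text
clock: 6.05
tool_pos: [567.4, -246.1, 187.7]
tcp_rot: [[0.364, 0.931, -0.001], [0.931, -0.364, 0.0], [-0.0, -0.001, -1.0]]
ft_force: [0.3, 0.3, 0.1]
opening: 0.003
```

Run:
```python
from workcell import status, imaging
import cv2,numpy as np
im=imaging.get_image("wrist");cv2.imwrite("pics/w3.png",im["color"][:,:,::-1])
im=imaging.get_image("side");cv2.imwrite("pics/s3.png",im["color"][:,:,::-1])
s=status.get_state();print(s["opening"],s["wrist_torque"],s["ft_force"],s["tool_pos"],s["joint_positions"])
```

```text
0.0012953657967618086 [ 0.00693516  0.04040334 -0.0532479 ] [ 1.18901509  0.05092025 -0.47346411] [ 567.39866034 -246.04400004  187.55784799] [ 31.9894084   25.27714598 -17.96265892  92.97924737   8.48102738
  63.13778603  -9.55841418]
```

View pics/w3.png

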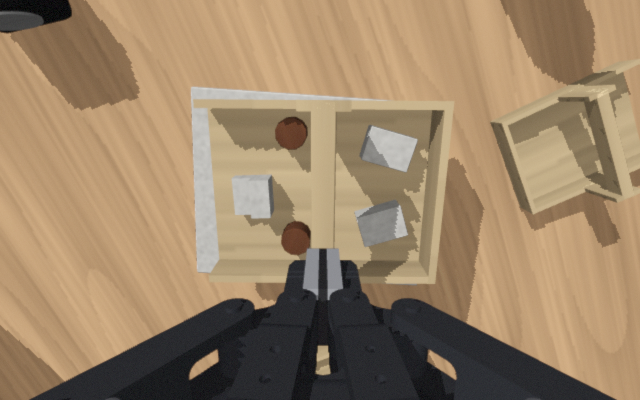

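View pics/s3.png

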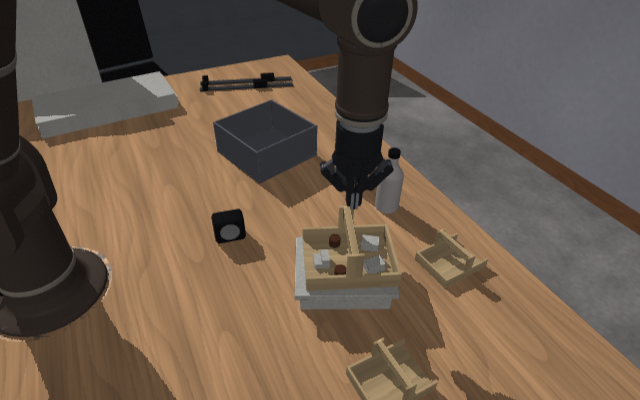

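The fingers shut on nothing (opening 0.00), with the bar still below the tips. I'll check where the fingertips really are against the reported tool pose.

Run:
```python
from h import *
def prj(c,X): K,R,t=c; p=K@(R@np.array(X)+t); return p[:2]/p[2]
for z in (187.6,170.6,205): print("side tip expected",z,prj(S,[567.4,-246,z]), prj(S,[568,-246,151]))
M=np.linalg.inv(TC)
for p in ([0,0,0],[0,0,17],[0,0,-20],[10,0,17],[20,0,17]):
    q=(M@np.r_[p,1])[:3]; q=Kw@q; print(p,"wrist px",q[:2]/q[2])
# where's side-view tip px along vertical line through y
import cv2
a=cv2.imread("pics/s3.png");cv2.imwrite("pics/s3c.png",cv2.resize(a[150:300,290:420],None,fx=4,fy=4,interpolation=cv2.INTER_CUBIC))
a=cv2.imread("pics/s2.png");cv2.imwrite("pics/s2c.png",cv2.resize(a[150:300,290:420],None,fx=4,fy=4,interpolation=cv2.INTER_CUBIC))
from workcell import imaging
im=imaging.get_image("top");cv2.imwrite("pics/t3.png",im["color"][:,:,::-1]);
cv2.imwrite("pics/t3c.png",cv2.resize(im["color"][130:290,290:450,::-1],None,fx=3.7,fy=3.7,interpolation=cv2.INTER_CUBIC))
print("top tip expected",prj(T,[567.4,-246,170.6]))
```

```text
side tip expected 187.6 [351.37092117 215.17349779] [350.47814281 229.40788182]
side tip expected 170.6 [350.82068477 221.92861229] [350.47814281 229.40788182]
side tip expected 205 [351.9494028  208.07162365] [350.47814281 229.40788182]
[0, 0, 0] wrist px [321.20006336 246.58560426]
[0, 0, 17] wrist px [321.3118111 234.2063206]
[0, 0, -20] wrist px [321.03902299 264.42546659]
[10, 0, 17] wrist px [321.31367417 216.63528773]
[20, 0, 17] wrist px [321.31559231 198.54479509]
top tip expected [388.00555682 214.75571342]
```

View pics/s3c.png

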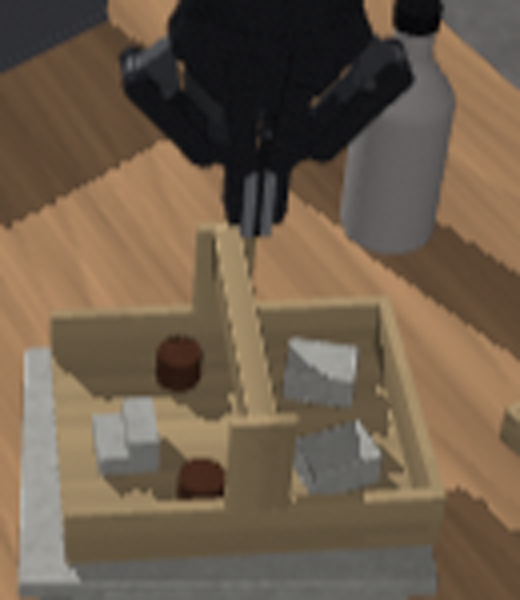

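View pics/t3c.png

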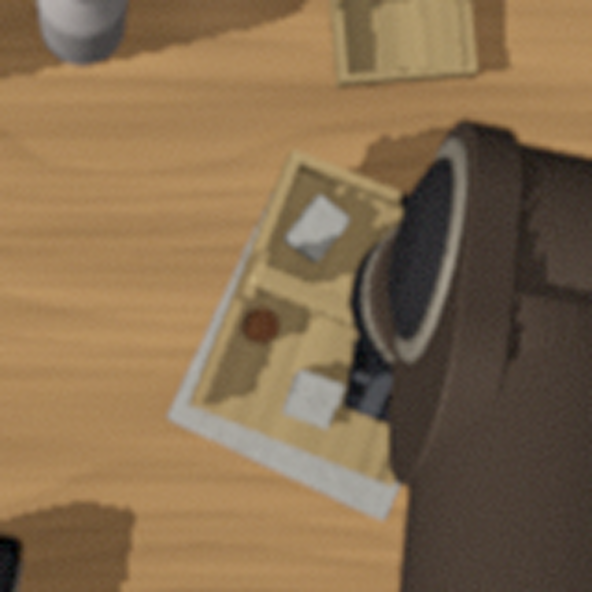

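View pics/s2c.png

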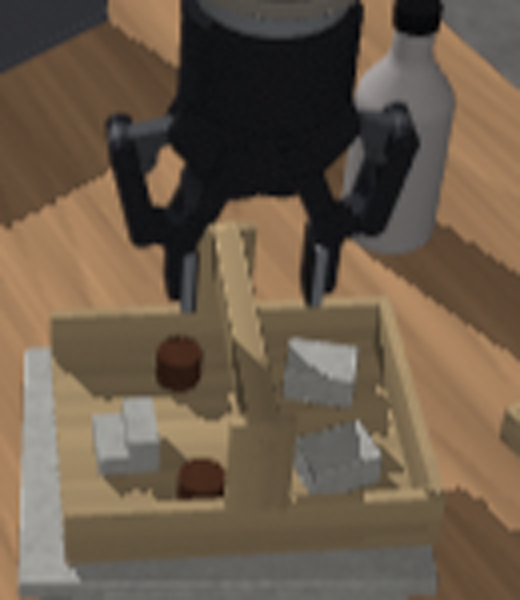

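Run:
```python
from h import *; import cv2
from scipy.optimize import least_squares
def prj(c,X): K,R,t=c; p=K@(R@np.array(X)+t); return p[:2]/p[2]
M=np.linalg.inv(TC)
def wp(p):
    q=Kw@(M@np.r_[p,1])[:3]; return q[:2]/q[2]
R=np.array([[.364,.931,0],[.931,-.364,0],[0,0,-1]]);P=np.array([567.4,-246.04,187.6])
# front-corner of tip (both views see?) 
for so in ((353.7,208),(353.7,206)):
  for wo in (249.5,256):
    f=lambda q: np.r_[prj(S,P+R@q)-so, wp(q)-[322,wo]]
    r=least_squares(f,[0,0,0.]);print(so,wo,r.x,r.cost,"world",P+R@r.x)
for q in ([11,0,17],[-11,0,17],[11,0,-15],[-11,0,-15]): print(q,prj(S,P+R@np.array(q)),wp(q))
a=cv2.imread("pics/w3.png");cv2.imwrite("pics/w3c.png",cv2.resize(a[230:380,250:400],None,fx=4,fy=4,interpolation=cv2.INTER_CUBIC))
```

```text
(353.7, 208) 249.5 [  4.39299941   0.62001054 -13.78694159] 1.849583562543967 world [ 569.5762816  -242.17580139  201.38694159]
(353.7, 208) 256 [  2.08448705   0.59633272 -15.76363997] 1.4173347318196332 world [ 568.71393905 -244.31640767  203.36363997]
(353.7, 206) 249.5 [  5.93113729   0.61499695 -17.32491175] 1.851491614160774 world [ 570.13149613 -240.74197007  204.92491175]
(353.7, 206) 256 [  3.67088706   0.59295669 -19.24237026] 1.427466879454445 world [ 569.28824557 -242.83824038  206.84237026]
[11, 0, 17] [350.01699829 218.02987038] [321.31386346 214.84998925]
[-11, 0, 17] [351.66181305 225.93271211] [321.30982256 252.96076901]
[11, 0, -15] [351.03427841 205.19731999] [321.08091243 236.97530333]
[-11, 0, -15] [352.74216509 213.03470339] [321.08470865 281.33345525]
```

View pics/w3c.png

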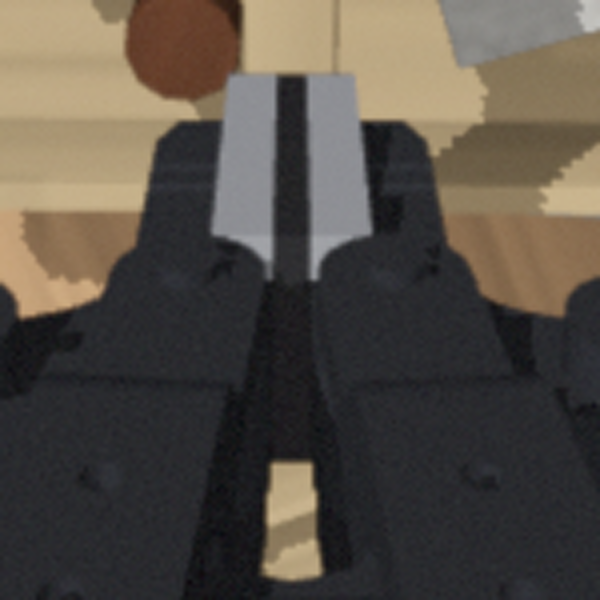

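Both views put the fingertips about 15–17 mm *behind* the reported TCP, not 17 mm ahead as the text says. The fingers therefore closed just above the bar (tips at z ≈ 154, bar top at 151). The tray hasn't moved. I'll reopen, go about 33 mm lower than before, and look before closing.

Request:
move_arm --pt "0 0 0 0 0 0 100" --pt "0 0 0 0 0 0 100" --pt "0 0 0 0 0 0 100" --pt "0 0 0 0 0 0 100" --pt "0 0 0 0 0 -15 100" --pt "0 0 0 0 0 -20 100" --pt "0 0 0 0 0 -15 100" --pt "0 0 0 0 0 -12 100" --pt "0 0 0 0 0 -10 100" --pt "0 0 0 0 0 -9 100" --pt "0 0 0 0 0 0 60" --pt "0 0 0 0 0 0 40"

```text
clock: 7.4
tool_pos: [567.9, -246.1, 107.3]
tcp_rot: [[0.364, 0.931, 0.0], [0.931, -0.364, -0.0], [0.0, 0.0, -1.0]]
ft_force: [0.2, -0.2, 0.3]
opening: 0.692
```

Run:
```python
from workcell import status, imaging
import cv2,numpy as np
im=imaging.get_image("side");cv2.imwrite("pics/s4.png",cv2.resize(im["color"][150:300,290:420,::-1],None,fx=4,fy=4,interpolation=cv2.INTER_CUBIC))
im=imaging.get_image("wrist");cv2.imwrite("pics/w4.png",im["color"][:,:,::-1])
s=status.get_state();print(s["opening"],s["ft_force"],s["tool_pos"])
```

```text
0.5148522158135755 [-0.11878237 -0.52996869 -0.37770417] [ 568.206176   -246.24818198  107.81717214]
```

View pics/s4.png

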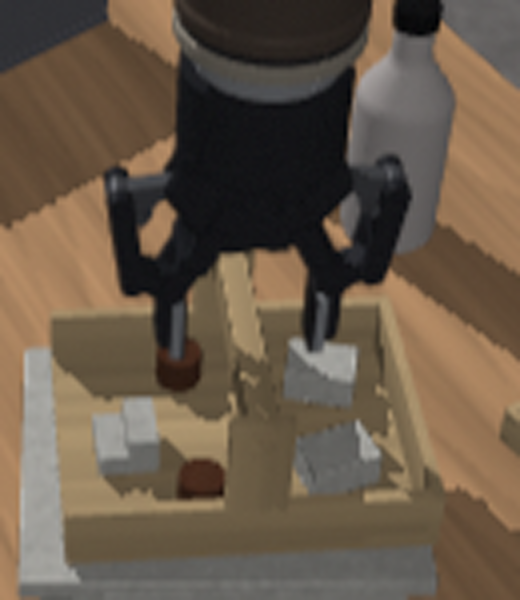

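View pics/w4.png

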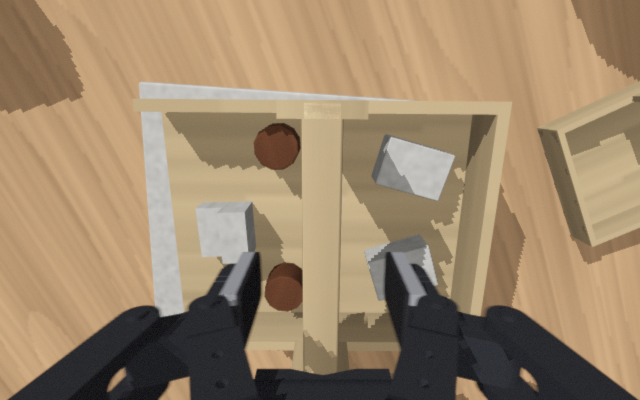

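The tips now straddle the bar at z ≈ 125, well above the offcuts. I'll close.

Request:
move_arm --pt "0 0 0 0 0 0 25" --pt "0 0 0 0 0 0 12" --pt "0 0 0 0 0 0 0" --pt "0 0 0 0 0 0 0" --pt "0 0 0 0 0 0 0" --pt "0 0 0 0 0 0 0" --grip_force 70

```text
clock: 8.1
tool_pos: [568.1, -246.3, 107.9]
tcp_rot: [[0.364, 0.931, 0.001], [0.931, -0.364, -0.001], [-0.0, 0.001, -1.0]]
ft_force: [-0.9, 0.1, 5.4]
opening: 0.147
```

The bar is gripped: opening 0.147 is about 12.5 mm on a 14 mm bar. Now I lift gently.

Request:
move_arm --pt "0 0 0 0 0 3 0" --pt "0 0 0 0 0 6 0" --pt "0 0 0 0 0 10 0" --pt "0 0 0 0 0 10 0" --pt "0 0 0 0 0 10 0" --pt "0 0 0 0 0 10 0" --pt "0 0 0 0 0 6 0" --pt "0 0 0 0 0 3 0" --pt "0 0 0 0 0 0 0" --pt "0 0 0 0 0 0 0"

```text
clock: 9.1
tool_pos: [567.4, -246.1, 164.7]
tcp_rot: [[0.364, 0.931, -0.001], [0.931, -0.364, 0.0], [-0.0, -0.001, -1.0]]
ft_force: [0.9, 0.3, -2.2]
opening: 0.152
```

Run:
```python
from workcell import status, imaging
import cv2,numpy as np
im=imaging.get_image("side");cv2.imwrite("pics/s5.png",im["color"][:,:,::-1])
im=imaging.get_image("wrist");cv2.imwrite("pics/w5.png",im["color"][:,:,::-1])
s=status.get_state();print(s["opening"],s["ft_force"],s["wrist_torque"],s["tool_pos"],s["joint_positions"],s["tcp_rot"])
```

```text
0.14773548879967802 [-0.53551319  0.1247708  -3.40606759] [ 0.01731503 -0.01974712  0.03443837] [ 567.38028582 -246.00298154  164.56912308] [ 31.85280243  26.47749162 -17.80549718  94.43649544   9.00230669
  60.54808165  -9.98857817] [[ 3.63920596e-01  9.31429603e-01 -8.32708396e-04]
 [ 9.31429976e-01 -3.63920455e-01  3.20741926e-04]
 [-4.29109388e-06 -8.92334154e-04 -9.99999602e-01]]
```

View pics/s5.png

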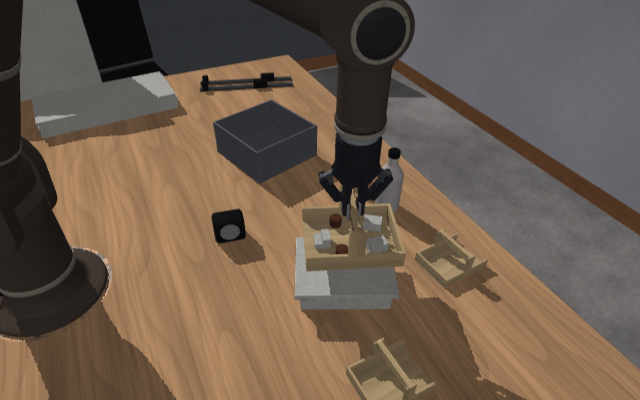

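View pics/w5.png

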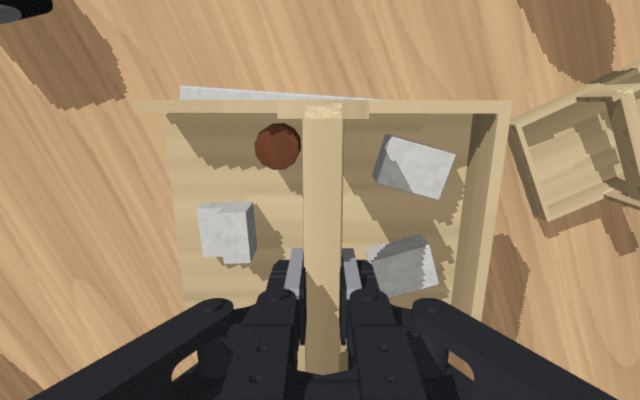

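The tray is held level with everything aboard (underside at z ≈ 117). Before choosing the dump heading I need to know how far the wrist can tilt (j6 limits), so I'll fit a kinematic model to the recorded states.

```bash
cat > kin.py <<'E'
import numpy as np, itertools
from scipy.optimize import least_squares
from scipy.spatial.transform import Rotation as Ro
D=[([61.23899453,23.60089071,-0.72816794,91.50553394,0.31894642,64.99042056,-4.71016888],[262.42,-566.63,209.23],[[.907386,.420298,-.000775],[.420298,-.907385,.00146],[-.00009,-.00165,-1]]),
([32.436,21.829,-18.681,86.751,7.19,72.614,-6.226],[567.756,-245.62,270.11],[[.327,.945,0],[.945,-.327,0],[0,0,-1]]),
([31.9894084,25.27714598,-17.96265892,92.97924737,8.48102738,63.13778603,-9.55841418],[567.399,-246.044,187.558],[[.364,.931,-.001],[.931,-.364,0],[0,-.001,-1]]),
([31.85280243,26.47749162,-17.80549718,94.43649544,9.00230669,60.54808165,-9.98857817],[567.38,-246.003,164.569],[[.36392,.93143,-.00083],[.93143,-.36392,.00032],[0,-.00089,-1]])]
def rz(a): return Ro.from_euler('z',a,degrees=True).as_matrix()
def ry(a): return Ro.from_euler('y',a,degrees=True).as_matrix()
def fk(q,s,p):
    h,L1,a1,L2,a2,L3,l1,l2=p[:8]; c1,c7=p[8:10]
    R=rz(s[0]*q[0]+c1); P=np.array([0,0,h])
    R=R@ry(q[1]); P=P+R@[0,l1,L1*.5]; R=R@rz(s[1]*q[2]); P=P+R@[a1,l2,L1*.5]
    R=R@ry(q[3]); P=P+R@[a2,0,L2]; R=R@rz(s[2]*q[4])@ry(q[5])@rz(s[3]*q[6]+c7)
    P=P+R@[0,0,L3]; return P,R
if __name__=="__main__":
    res=[]
    for s in itertools.product([1,-1],repeat=4):
        for c7 in (0,90,180,-90):
            f=lambda x:np.concatenate([(fk(q,s,[0]*8+[x[0],x[1]])[1]-np.array(R)).ravel() for q,P,R in D])
            r=least_squares(f,[0,c7]);res.append((r.cost,s,r.x))
    res.sort(key=lambda z:z[0])
    for r in res[:6]: print(r)
E
python3 kin.py
```

```text
(np.float64(4.290322261697435e-07), (-1, -1, -1, -1), array([ 2.4909184 , 92.49541927]))
(np.float64(4.290406678511608e-07), (-1, -1, -1, -1), array([ 2.41019357, 92.41469374]))
(np.float64(4.290499638730628e-07), (-1, -1, -1, -1), array([ 2.37450902, 92.37900892]))
(np.float64(0.02407940288975956), (-1, -1, -1, 1), array([  1.4358839 , 106.68232192]))
(np.float64(0.02407940291221616), (-1, -1, -1, 1), array([  1.3599222 , 106.60635701]))
(np.float64(0.024079403235458735), (-1, -1, -1, 1), array([   0.99460287, -253.75895533]))
```

```bash
cat >> kin.py <<'E'
S4=(-1,-1,-1,-1)
def fit(D):
    f=lambda x:np.concatenate([np.concatenate([(fk(q,S4,list(x)+[0,90])[0]-P),(np.array(x)-[340,420,0,450,0,300,0,0])*1e-3*np.array([1,1,1,1,1,1,1,1])]) for q,P,R in D])
    return least_squares(f,[340,420,0,450,0,300,0,0])
E
python3 - <<'E'
from kin import *
np.set_printoptions(precision=2,suppress=True)
r=fit(D);print(r.x)
for q,P,R in D:
    p,RR=fk(q,S4,list(r.x)+[0,90]);print(p-P)
E
```

```text
[278.33 533.45   0.17 452.38  -0.14 365.92 -29.16 -19.19]
[ 0.   -0.02  0.04]
[-0.01  0.01 -0.01]
[-0.    0.   -0.01]
[-0.    0.   -0.01]
```

```bash
cat > plan.py <<'E'
from kin import *
X=list(fit(D).x)+[0,90]
lo=np.array([-169.25,-16.82,-84.01,7.8,-59.2,7.22,-163.78]);hi=np.array([169.25,113.86,82.57,145.47,239.2,106.19,163.78])
def ik(P,R,q0,free=False):
    f=lambda q:(lambda p,r:np.r_[(p-P)/2,Ro.from_matrix(r.T@R).as_rotvec()*100,(q-q0)*.01])(*fk(q,S4,X))
    r=least_squares(f,np.clip(q0,lo+1,hi-1),bounds=(lo+.5,hi-.5))
    p,rr=fk(r.x,S4,X); return r.x,np.linalg.norm(p-P),np.degrees(np.linalg.norm(Ro.from_matrix(rr.T@R).as_rotvec()))
C=np.array([591,280.]);HB=48.
def dump(psi,th,off,zm):
    # tray pose: yaw psi, mouth-down tilt th, mouth lip centre at C+off*u, height zm
    Rt=rz(psi)@ry(-th); u=rz(psi)[:,0]
    m=np.r_[C+off*u[:2],zm]; o=m-Rt@[-90,0,0]
    Rtool=Rt@np.array([[0,1,0],[1,0,0],[0,0,-1.]]); # tool x=tray y, y=tray x
    return o+Rt@[0,0,HB],Rtool,o
E
python3 - <<'E'
from plan import *
np.set_printoptions(precision=0,suppress=True,linewidth=150)
q0=np.array(D[-1][0])
for psi in (16,60,106,-30,-52,-74):
    q=q0.copy()
    # carry: rotate yaw gradually at level
    P0=np.array(D[-1][1])+[0,0,90]
    P1,R1,_=dump(psi,0,30,200)
    for k in np.linspace(0,1,15):
        y=-21.3+(psi+21.3)*k
        R=rz(y)@np.array([[0,1,0],[1,0,0],[0,0,-1.]])
        q,e1,e2=ik(P0+(P1-P0)*k,R,q)
    print("psi",psi,"level",q,e1,e2)
    for th in (15,30,40,50,60,65):
        P,R,o=dump(psi,th,30,125); q,e1,e2=ik(P,R,q); print(th,q,"err %.0f %.0f"%(e1,e2))
E
```

```text
psi 16 level [-13.  41. -29.  62.  19.  82. -23.] 0.000730775745146904 0.0004266205072590007
15 [-10.  32. -29.  86.  24.  53. -30.] err 0 0
30 [-13.  22. -25. 103.  34.  32. -43.] err 0 0
40 [-22.  16. -15. 114.  56.  19. -67.] err 0 0
50 [ -13.   16.  -27.  123.  106.   23. -117.] err 0 0
60 [  -8.   18.  -36.  132.  131.   39. -142.] err 0 0
65 [  -9.   21.  -37.  135.  138.   49. -149.] err 0 0
psi 60 level [-14.  41. -38.  65.  24.  82.  11.] 0.0008097028552475975 0.0004761908653162478
15 [ -2.  35. -43.  86.  21.  55.  13.] err 0 0
30 [ 13.  31. -53.  99.  16.  35.  20.] err 0 0
40 [ 26.  32. -62. 107.  14.  22.  25.] err 0 0
50 [ 37.  37. -71. 115.  15.  10.  30.] err 0 0
60 [ 47.  52. -83. 121.  89.   8. -32.] err 0 0
65 [ 50.  57. -84. 124. 136.   8. -75.] err 1 1
psi 106 level [-10.  36. -50.  77.  27.  79.  47.] 0.0006594137283120457 0.0004122728017141312
15 [  5.  39. -56.  86.  20.  64.  55.] err 0 0
30 [ 19.  44. -65.  89.  13.  59.  66.] err 0 0
40 [ 26.  49. -70.  90.   8.  57.  72.] err 0 0
50 [ 33.  56. -75.  90.   5.  57.  78.] err 0 0
60 [ 37.  64. -78.  90.   2. 
[... 622 characters left out ...]
30 [ -30.   28.  -11.   92.   39.   68. -110.] err 0 0
40 [ -38.   29.   -9.   94.   47.   72. -119.] err 0 0
50 [ -45.   32.   -7.   95.   54.   78. -128.] err 0 0
60 [ -51.   36.   -5.   95.   59.   84. -135.] err 0 0
65 [ -54.   39.   -4.   95.   61.   87. -138.] err 0 0
psi -74 level [ -8.  25. -16.  85.   7.  71. -99.] 0.00036803354705656853 0.0003277966649834046
15 [ -20.   28.  -12.   89.   22.   69. -114.] err 0 0
30 [ -32.   31.   -9.   86.   33.   79. -125.] err 0 0
40 [ -39.   35.   -7.   84.   38.   85. -130.] err 0 0
50 [ -45.   39.   -4.   81.   43.   92. -134.] err 0 0
60 [ -50.   45.   -2.   79.   47.   99. -137.] err 0 0
65 [ -52.   47.   -1.   77.   49.  102. -138.] err 0 0
```

The model fits to well under 1 mm. With tray yaw around -50° at the bin, every joint stays well inside its range up to 60°+ of tilt, whereas yaw ≈ 16° would jam j6 near 45°. So I carry the tray high (underside ~200 mm, above the bottle) and yaw to about -50°.

Request:
move_arm --pt "0 0 0 0 0 5 0" --pt "0 0 0 0 0 10 0" --pt "0 0 0 1 4 10 0" --pt "0 0 -1 2 10 10 0" --pt "0 0 -1.5 4 16 10 0" --pt "0 0 -2 5 22 10 0" --pt "0 0 -2 6 26 10 0" --pt "0 0 -2 7 28 8 0" --pt "0 0 -2 7 28 6 0" --pt "0 0 -2 7 28 4 0" --pt "0 0 -2 7 28 1 0" --pt "0 0 -2 6 28 0 0"

```text
clock: 10.4
tool_pos: [620.3, -26.4, 250.7]
tcp_rot: [[0.614, 0.789, 0.002], [0.789, -0.614, 0.0], [0.001, 0.001, -1.0]]
ft_force: [0.4, 0.1, -2.7]
opening: 0.148
```

Request:
move_arm --pt "0 0 -2 6 28 0 0" --pt "0 0 -2 6 28 0 0" --pt "0 0 -2 6 28 0 0" --pt "0 0 -1.5 6 28 0 0" --pt "0 0 -1.5 6 26 0 0" --pt "0 0 -1 5 22 0 0" --pt "0 0 -1 4 18 0 0" --pt "0 0 -0.7 3 14 0 0" --pt "0 0 -0.5 3 11 0 0" --pt "0 0 0 2 8 0 0" --pt "0 0 0 1 4 0 0" --pt "0 0 0 1 1 0 0"

```text
clock: 11.6
tool_pos: [668.7, 188.0, 249.2]
tcp_rot: [[0.766, 0.642, 0.0], [0.642, -0.766, -0.0], [-0.0, 0.0, -1.0]]
ft_force: [-0.3, -0.3, -3.1]
opening: 0.145
```

```bash
cat > look.py <<'E'
import sys
from workcell import status, imaging
import cv2,numpy as np
np.set_printoptions(precision=3,suppress=True)
n=sys.argv[1]
s=status.get_state()
for c in sys.argv[2:]:
    im=imaging.get_image(c);cv2.imwrite(f"pics/{c}_{n}.png",im["color"][:,:,::-1])
print(s["clock"],s["opening"],s["ft_force"],s["wrist_torque"],s["tool_pos"],s["joint_positions"]);print(s["tcp_rot"])
E
python3 look.py 6 top side wrist
```

```text
11.6 0.1452346199243799 [-0.292 -0.348 -3.122] [ 0.009 -0.007 -0.095] [668.717 188.034 249.213] [ -8.051  30.396 -18.536  76.552   9.61   74.576 -76.783]
[[ 0.766  0.642  0.   ]
 [ 0.642 -0.766 -0.   ]
 [-0.     0.    -1.   ]]
```

View pics/top_6.png

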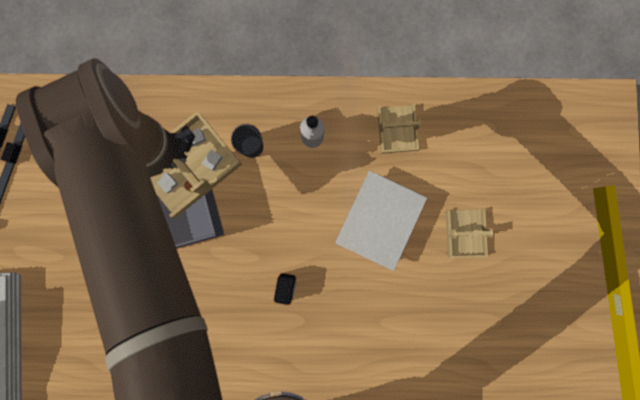

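View pics/side_6.png

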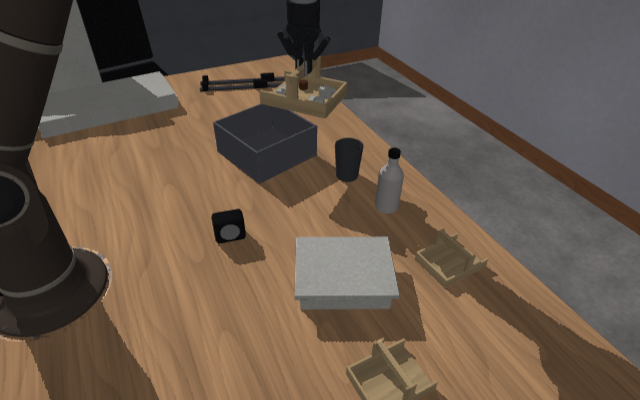

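View pics/wrist_6.png

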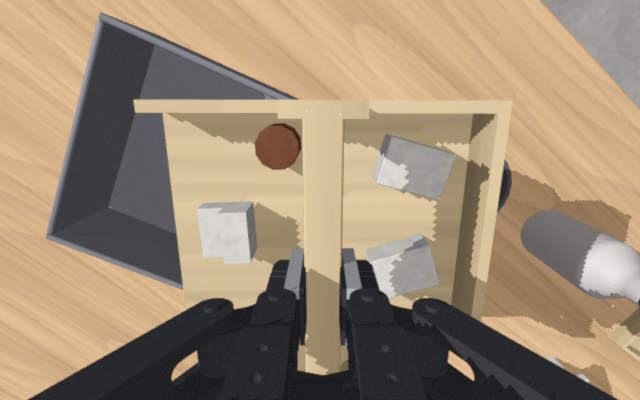

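Load undisturbed, and the joints agree with my model. The empty stand is now fully visible, so I'll remeasure it and the bin, and compute the tilt steps pivoting about the mouth lip.

Run:
```python
import cv2
a=cv2.imread("pics/top_6.png");cv2.imwrite("pics/stc.png",cv2.resize(a[160:280,325:440],None,fx=5,fy=5,interpolation=cv2.INTER_CUBIC))
from h import *
np.set_printoptions(precision=1,suppress=True)
g=a[160:280,325:440].astype(int); m=((g.max(2)-g.min(2))<25)&(g.min(2)>110)
m=cv2.morphologyEx(m.astype(np.uint8),cv2.MORPH_OPEN,np.ones((3,3)))
cs,_=cv2.findContours(m,cv2.RETR_EXTERNAL,cv2.CHAIN_APPROX_NONE);c=max(cs,key=cv2.contourArea)
r=cv2.minAreaRect(c);b=cv2.boxPoints(r)+[325,160]
W=np.array([atz(T,p,60) for p in b]);print(b,W,W.mean(0),[np.linalg.norm(W[i]-W[i-1]) for i in range(4)])
R=np.array([[.766,.642,0],[.642,-.766,0],[0,0,-1]])
for p in ((101,14),(47,237)): print("bin rim",watz(p,100,[668.7,188.0,249.2],R))
# tilt plan
from plan import *
psi=-50
P0,R0,o=dump(psi,0,30,200);print("level",P0,o)
q=np.array([-8.051,30.396,-18.536,76.552,9.61,74.576,-76.783])
prev=P0
for th,zm,off in ((8,200,30),(14,185,30),(20,150,30),(26,125,30),(32,125,30),(40,125,30),(48,125,30),(56,125,30),(64,125,30)):
    P,R,o=dump(psi,th,off,zm);q,e1,e2=ik(P,R,q)
    print(th,P,"d",P-prev,"o",o,q,e1,e2);prev=P
print("axis",rz(psi)[:,1])
```

```text
[[334.8 242.6]
 [368.8 170.1]
 [427.4 197.6]
 [393.4 270.1]] [[ 501.7 -133.4   60. ]
 [ 682.3 -218.1   60. ]
 [ 614.3 -364.    60. ]
 [ 435.1 -277.7   60. ]] [ 558.4 -248.3   60. ] [np.float64(158.89895733836602), np.float64(199.47790816486716), np.float64(160.94481214648238), np.float64(198.88495701468693)]
bin rim [659.9 408.3 100. ]
bin rim [462.1 350.6 100. ]
level [668.1 188.1 248. ] [668.1 188.1 200. ]
8 [663.3 193.9 260.1] d [-4.9  5.8 12.1] o [667.6 188.7 212.5] [-13.2  27.6 -17.   79.7  16.4  72.7 -83. ] 0.0005502630207787657 0.0006041104209384215
14 [659.  199.  253.3] d [-4.3  5.2 -6.7] o [666.4 190.1 206.8] [-17.4  26.6 -15.8  83.1  22.2  70.4 -88.8] 0.0005429996274032839 0.0005669582330365232
20 [654.1 204.8 225.9] d [ -4.9   5.8 -27.5] o [664.6 192.2 180.8] [-22.1  26.9 -14.2  87.7  28.8  66.9 -96.4] 0.0007434640223856649 0.0007442003689624524
26 [648.8 211.2 207.6] d [ -5.3   6.4 -18.3] o [662.3 195.1 164.5] [ -27.    27.6  -12.5   91.2   35.3   65.5 -104.2] 0.0006706302561242601 0.0007284992777671991
32 [643.  218.  213.4] d [-5.8  6.9  5.8] o [659.3 198.6 172.7] [ -31.7   27.7  -11.2   92.8   40.9   67.3 -110.5] 0.0004567837702532848 0.0005668914891201826
40 [634.8 227.8 219.6] d [-8.2  9.8  6.2] o [654.6 204.2 182.9] [ -37.7   28.7   -9.6   94.5   47.7   70.8 -118.4] 0.0005479454555514405 0.0006841365245649119
48 [626.1 238.2 224. ] d [-8.7 10.4  4.4] o [649.  210.9 191.9] [ -43.4   30.7   -8.    95.8   53.5   75.1 -125.6] 0.00047038666093384513 0.0005895306388074409
56 [617.1 248.9 226.5] d [-9.  10.7  2.5] o [642.6 218.5 199.6] [ -48.6   33.6   -6.4   96.6   58.3   80.  -131.9] 0.0004013758214736908 0.000499727979741656
64 [607.9 259.8 226.9] d [-9.1 10.9  0.5] o [635.6 226.8 205.9] [ -53.2   37.3   -4.7   97.    62.1   85.  -137.3] 0.00035055298815698144 0.00042614222943165343
axis [0.8 0.6 0. ]
```

View pics/stc.png

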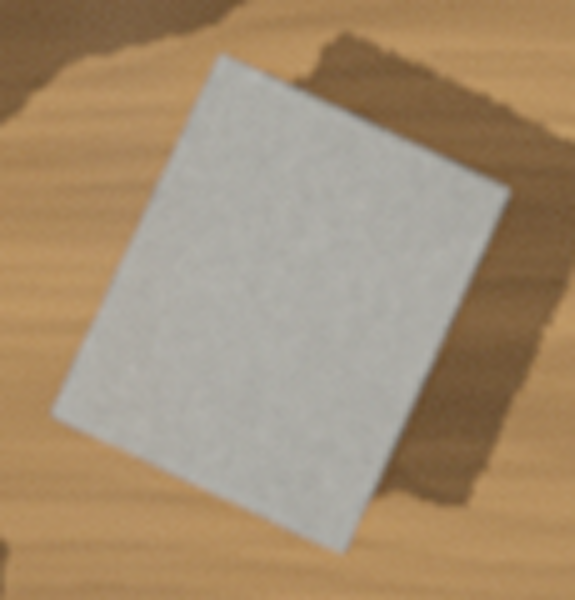

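Stand centre is (558, -248), and the bin rim corners from the wrist agree with the top view. I start with a small tilt while lowering the mouth over the bin.

Request:
move_arm --pt "-1.53 -1.29 0 -1.2 1.5 3 0" --pt "-1.53 -1.29 0 -1.2 1.5 3 0" --pt "-1.53 -1.29 0 -1.2 1.4 3 0" --pt "-1.53 -1.29 0 -1.3 1.4 3 0" --pt "0 0 0 0 0 -6 0" --pt "0 0 0 0 0 -12 0" --pt "0 0 0 0 0 -15 0" --pt "0 0 0 0 0 -15 0" --pt "0 0 0 0 0 -9 0" --pt "0 0 0 0 0 -4 0" --pt "0 0 0 0 0 0 0"

```text
clock: 12.85
tool_pos: [663.6, 193.3, 199.0]
tcp_rot: [[0.767, 0.636, 0.088], [0.642, -0.759, -0.107], [-0.001, 0.139, -0.99]]
ft_force: [-0.1, -0.5, -2.5]
opening: 0.145
```

Request:
move_arm --pt "-1.53 -1.29 0 -1.6 1.9 0.3 0" --pt "-1.53 -1.29 0 -1.6 1.9 0.3 0" --pt "-1.53 -1.29 0 -1.6 1.9 0.3 0" --pt "-1.53 -1.29 0 -1.6 1.9 0.3 0" --pt "-1.53 -1.29 0 -1.6 1.9 0.3 0" --pt "-1.53 -1.29 0 -1.6 1.9 0.3 0" --pt "0 0 0 0 0 0 0"

```text
clock: 13.55
tool_pos: [653.4, 207.6, 202.4]
tcp_rot: [[0.764, 0.605, 0.222], [0.645, -0.719, -0.26], [0.002, 0.342, -0.94]]
ft_force: [-0.1, 0.7, -3.7]
opening: 0.15
```

```bash
python3 look.py 7 wrist side
```

```text
13.55 0.15011916115714294 [-0.113  0.677 -3.684] [0.539 0.459 0.015] [653.422 207.597 202.367] [-23.31   27.813 -12.926  89.525  28.973  64.218 -97.602]
[[ 0.764  0.605  0.222]
 [ 0.645 -0.719 -0.26 ]
 [ 0.002  0.342 -0.94 ]]
```

View pics/wrist_7.png

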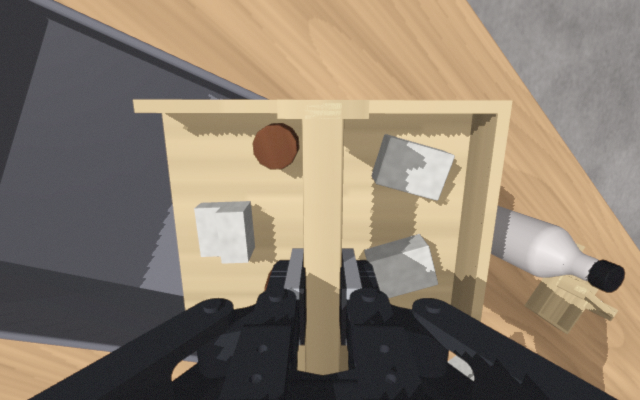

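View pics/side_7.png

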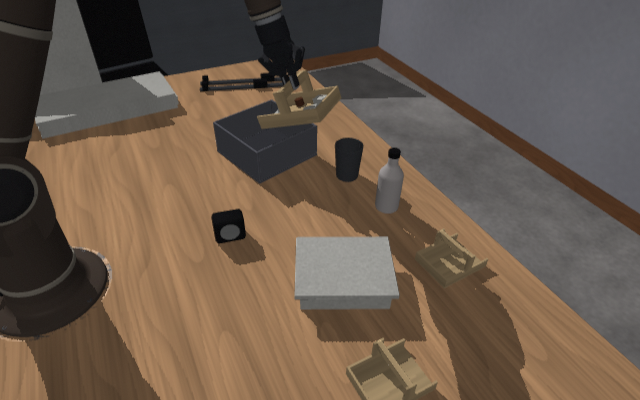

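At 20° the load still holds and the mouth is over the bin interior. I'll continue slowly, pivoting about the lip.

Request:
move_arm --pt "-1.15 -0.96 0 -1.4 1.65 1.4 0" --pt "-1.15 -0.96 0 -1.4 1.65 1.4 0" --pt "-1.15 -0.96 0 -1.4 1.65 1.4 0" --pt "-1.15 -0.96 0 -1.4 1.65 1.4 0" --pt "-1.15 -0.96 0 -1.4 1.65 1.4 0" --pt "-1.15 -0.96 0 -1.4 1.65 1.4 0" --pt "-1.15 -0.96 0 -1.4 1.65 1.4 0" --pt "-1.15 -0.96 0 -1.4 1.65 1.4 0" --pt "0 0 0 0 0 0 0" --pt "0 0 0 0 0 0 0" --pt "0 0 0 0 0 0 0" --pt "0 0 0 0 0 0 0"

```text
clock: 14.85
tool_pos: [643.3, 217.7, 213.3]
tcp_rot: [[0.767, 0.544, 0.341], [0.642, -0.651, -0.406], [0.001, 0.53, -0.848]]
ft_force: [0.3, -0.5, -3.6]
opening: 0.144
```

```bash
python3 look.py 8 wrist
```

```text
14.85 0.14430094448582959 [ 0.319 -0.525 -3.567] [0.726 0.57  0.012] [643.319 217.674 213.256] [ -32.952   27.597   -9.709   92.976   40.254   66.902 -110.422]
[[ 0.767  0.544  0.341]
 [ 0.642 -0.651 -0.406]
 [ 0.001  0.53  -0.848]]
```

View pics/wrist_8.png

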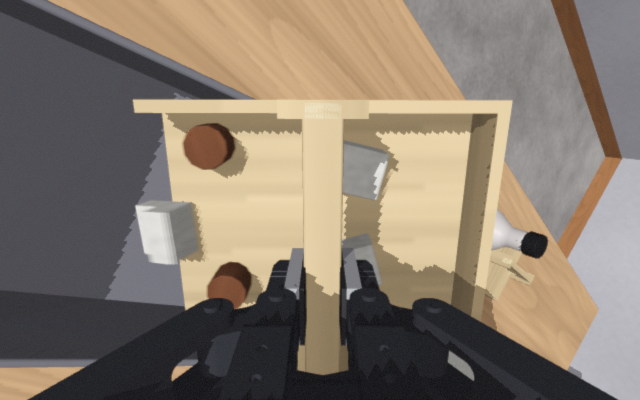

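The offcuts are now creeping down, and the wedge is already over the lip at (165,232). I tilt on to about 40°.

Request:
move_arm --pt "-1.02 -0.86 0 -1.4 1.6 1 0" --pt "-1.02 -0.86 0 -1.4 1.6 1 0" --pt "-1.02 -0.86 0 -1.4 1.6 1 0" --pt "-1.02 -0.86 0 -1.4 1.6 1 0" --pt "-1.02 -0.86 0 -1.4 1.6 1 0" --pt "-1.02 -0.86 0 -1.4 1.6 1 0" --pt "0 0 0 0 0 0 0" --pt "0 0 0 0 0 0 0" --pt "0 0 0 0 0 0 0" --pt "0 0 0 0 0 0 0"

```text
clock: 15.9
tool_pos: [634.9, 227.4, 219.3]
tcp_rot: [[0.767, 0.491, 0.413], [0.642, -0.588, -0.492], [0.001, 0.643, -0.766]]
ft_force: [-0.5, -0.2, -2.6]
opening: 0.149
```

```bash
python3 look.py 9 wrist
```

```text
15.9 0.14895582497760937 [-0.531 -0.241 -2.575] [ 0.761  0.644 -0.01 ] [634.898 227.353 219.348] [ -39.139   28.658   -7.975   94.766   47.035   70.262 -118.495]
[[ 0.767  0.491  0.413]
 [ 0.642 -0.588 -0.492]
 [ 0.001  0.643 -0.766]]
```

View pics/wrist_9.png

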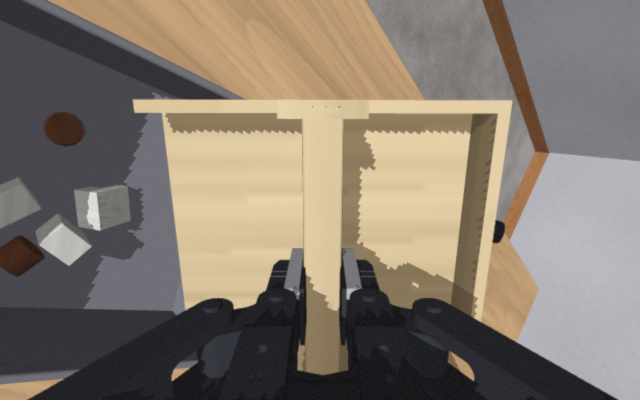

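All five offcuts are in the bin: plugs at (64,128) and (18,255), blocks at (103,205) and (15,203), wedge at (63,240). The tray is empty. I raise, level and return.

Request:
move_arm --pt "0 0 0 0 0 6 0" --pt "0 0 0 0 0 14 0" --pt "2.3 1.93 0 0 0 18 0" --pt "2.3 1.93 0 0 0 18 0" --pt "2.3 1.93 0 0 0 12 0" --pt "2.3 1.93 0 0 0 7 0" --pt "2.3 1.93 0 0 0 3 0" --pt "2.3 1.93 0 0 0 0 0" --pt "2.3 1.93 0 0 0 0 0" --pt "2.3 1.93 0 0 0 0 0" --pt "2.3 1.93 0 0 0 0 0" --pt "2.3 1.93 0 0 0 0 0"

```text
clock: 17.15
tool_pos: [634.8, 227.6, 298.9]
tcp_rot: [[0.766, 0.633, 0.112], [0.643, -0.755, -0.13], [0.002, 0.172, -0.985]]
ft_force: [0.6, 0.8, -2.1]
opening: 0.143
```

```bash
python3 look.py 10 wrist
```

```text
17.15 0.14321370140187753 [ 0.624  0.833 -2.128] [ 0.191  0.176 -0.018] [634.777 227.598 298.886] [-19.849  24.33  -13.792  79.572  15.937  75.804 -86.216]
[[ 0.766  0.633  0.112]
 [ 0.643 -0.755 -0.13 ]
 [ 0.002  0.172 -0.985]]
```

View pics/wrist_10.png

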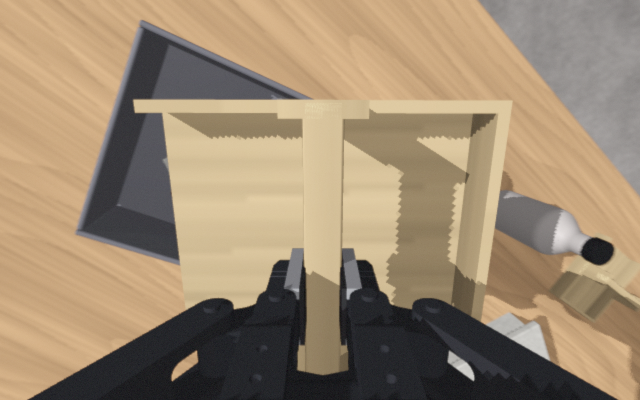

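The tray is empty with 10° of tilt left. Now the rest of the levelling and the traverse.

Request:
move_arm --pt "1.9 1.6 0 -1 -5 0 0" --pt "1.9 1.6 0 -2 -12 0 0" --pt "1.9 1.6 0 -3 -20 0 0" --pt "1.9 1.6 0 -5 -28 0 0" --pt "0 0 2.5 -6 -35 0 0" --pt "0 0 2.5 -6 -35 0 0" --pt "0 0 2.5 -6 -35 0 0" --pt "0 0 2.5 -6 -35 0 0" --pt "0 0 2.5 -6 -35 0 0" --pt "0 0 2.5 -6 -35 0 0" --pt "0 0 2.5 -6 -35 0 0" --pt "0 0 2.5 -6 -35 0 0"

```text
clock: 18.4
tool_pos: [575.1, -118.7, 298.3]
tcp_rot: [[0.498, 0.867, 0.002], [0.867, -0.498, -0.002], [-0.001, 0.003, -1.0]]
ft_force: [0.5, -0.8, -1.6]
opening: 0.148
```

Request:
move_arm --pt "0 0 2.5 -5 -33 -2 0" --pt "0 0 2.5 -4 -28 -5 0" --pt "0 0 0 -3 -22 -10 0" --pt "0 0 0 -2 -16 -12 0" --pt "0 0 0 -1.5 -12 -12 0" --pt "0 0 0 -1 -9 -10 0" --pt "0 0 0 -1 -6 -8 0" --pt "0 0 0 0 -3 -5 0" --pt "0 0 0 0 -2 -3 0" --pt "0 0 0 0 0 -2 0" --pt "0 0 0 0 0 0 0" --pt "0 0 0 0 0 0 0"

```text
clock: 19.6
tool_pos: [558.4, -247.7, 228.5]
tcp_rot: [[0.423, 0.906, 0.001], [0.906, -0.423, -0.0], [0.001, 0.001, -1.0]]
ft_force: [-0.4, 0.1, -1.4]
opening: 0.151
```

```bash
python3 look.py 11 top side wrist
```

```text
19.6 0.15077050696682465 [-0.45   0.06  -1.387] [ 0.017 -0.034 -0.051] [ 558.413 -247.662  228.464] [26.714 21.777 -9.887 91.759  3.955 66.733 -9.051]
[[ 0.423  0.906  0.001]
 [ 0.906 -0.423 -0.   ]
 [ 0.001  0.001 -1.   ]]
```

View pics/top_11.png

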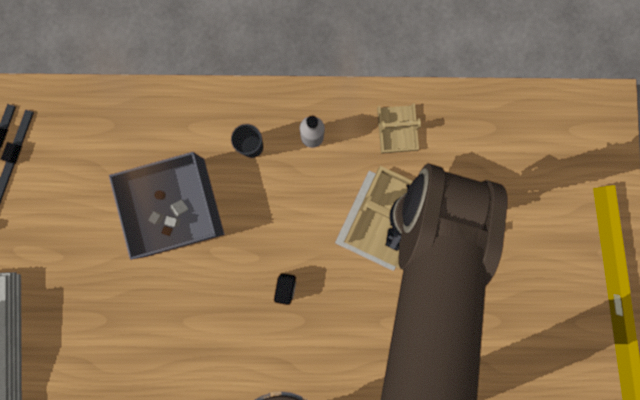

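View pics/side_11.png

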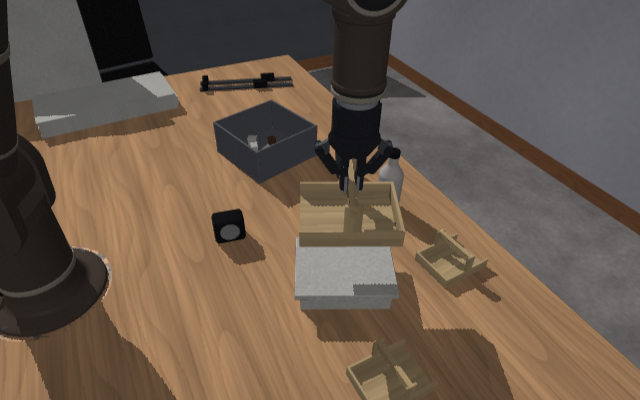

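View pics/wrist_11.png

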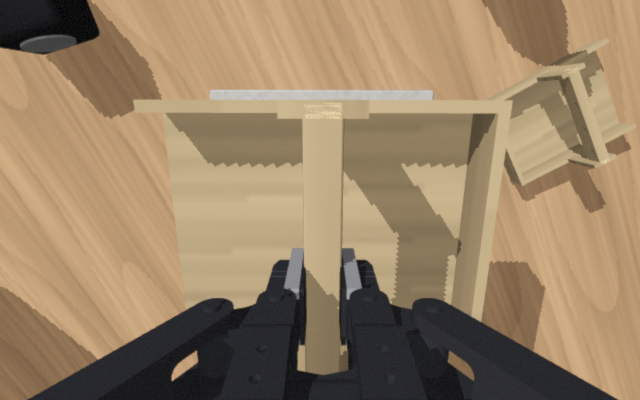

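Top view: three white and two dark pieces are inside the bin around (167,212). Pot, bottle and tape are at their original pixels. Before signing off I check tray height and levelness against the side view.

Run:
```python
from h import *
import cv2
from workcell import status
def prj(c,X): K,R,t=c; p=K@(R@np.array(X)+t); return p[:2]/p[2]
a=cv2.imread("pics/side_11.png"); 
R=np.array([[.906,-.423,0],[.423,.906,0],[0,0,1]]).T; R=np.array([[.906,.423],[-.423,.906]])
o=np.array([558.4,-247.7])
b=cv2.resize(a[150:310,280:420],None,fx=4,fy=4,interpolation=cv2.INTER_CUBIC)
for x,y,z in [(-90,-70,0),(90,-70,0),(90,-70,35),(-90,-70,35),(-90,70,35),(90,70,35),(-90,70,0)]:
    w=o+R@[x,y]; p=prj(S,[*w,180.5+z]); print((x,y,z),p.round(1))
    cv2.circle(b,tuple(((p-[280,150])*4+1.5).astype(int)),4,(0,0,255),1)
cv2.imwrite("pics/chk.png",b)
s=status.get_state();print(s["clock"],s["joint_vel"],s["opening"])
p0=cv2.imread("pics/top0.png").astype(int);p1=cv2.imread("pics/top_11.png").astype(int)
for n,(u,v) in dict(pot=(247,140),glue=(312,130),tape=(285,289)).items(): print(n,abs(p0-p1)[v-22:v+22,u-22:u+22].mean())
```

```text
(-90, -70, 0) [298.3 247.4]
(90, -70, 0) [401.9 246.9]
(90, -70, 35) [404.6 232.3]
(-90, -70, 35) [298.  232.8]
(-90, 70, 35) [299.  182.1]
(90, 70, 35) [392.3 181.9]
(-90, 70, 0) [299.3 196.2]
19.75 [ 0.10756129  0.00225274  0.07789745 -0.01211867 -0.04579847  0.05353517
 -0.03712369] 0.14707637822137964
pot 8.737086776859504
glue 10.71745867768595
tape 9.589531680440771
```

View pics/chk.png

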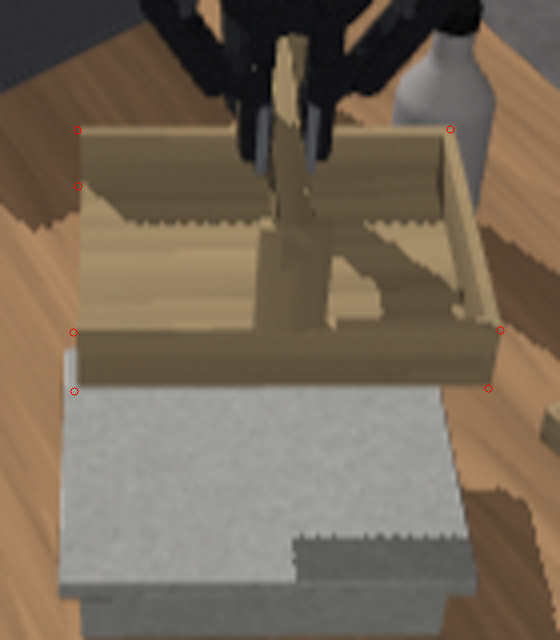

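The predicted tray corners match the picture within about 1 px, so the tray is level, about 120 mm above the stand, and still. I'll do one quick bystander displacement check and then hand in.

Run:
```python
import cv2
a=cv2.imread("pics/top0.png");b=cv2.imread("pics/top_11.png")
for n,(u,v) in dict(pot=(247,140),glue=(312,130),tape=(285,289),background=(280,220)).items():
    t=a[v-20:v+20,u-20:u+20]; r=cv2.matchTemplate(b[v-30:v+30,u-30:u+30],t,cv2.TM_CCOEFF_NORMED)
    _,m,_,l=cv2.minMaxLoc(r);print(n,m,l[0]-10,l[1]-10)
from workcell import order
print(order.sign_off())
```

```text
pot 0.9966464638710022 0 0
glue 0.9972361922264099 0 0
tape 0.9965518712997437 0 0
background 0.9919916987419128 0 0
the job is handed in; nothing more can be done
None
```

I lifted the largest tray off its stand by the handle with all five offcuts aboard and tipped it to about 40° over the bin. All five offcuts fell in. The empty tray is now held over the stand, and I handed the job in at about 19.8 s of the 54 s allowed.

**Last checks:**
- **Offcuts:** The top view shows three white and two dark pieces inside the bin, and the tray is empty.
- **Tray:** It is centred within about 1 mm of the measured stand centre and its underside is about 120 mm above the stand. It is level to about 0.1°, and its joints were at rest within 0.11°/s. Its corners in the side view match the predicted ones to about 1 px, roughly 2 mm.
- **Pot, glue bottle and tape measure:** None has moved by a whole pixel in the top view, and a pixel there is about 2.5 mm.

**What disagreed:** My first grasp closed just above the bar. Both the side and wrist cameras put the fingertips about 15 mm behind the reported TCP, not 17 mm ahead as the text says. I saw the fingers had shut on nothing, went about 32 mm lower and gripped the bar properly. The tray and its load were not disturbed by the miss.

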